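# Unstack the leak-check kit and lay it out

### The arm

A 7-joint arm with a two-finger parallel gripper is mounted at the origin on the work surface; the furniture and walls round the work are solid. World frame = base frame: x ahead of the robot, y to its left, z up, the work surface at z = 0. Lengths are in m, angles in rad, forces in N, time in s.
With the tool pointing down it reaches from about 0.35 to 0.9 m from the base axis. Payload 19.9 kg.
Tool frame: the origin (TCP) lies between the finger pads; the fingertips stand 17 mm ahead of it and the grasp point (between the pads) lies 2 mm behind it; y points along the fingers, x is the direction in which the jaws open and shut, and the axes are right-handed (so a half turn about y gives the same grasp; the last joint's range is limited). The gripper opens to 94 mm and grips with 3 to 60 N. Pads are 16 mm wide; open, the fingers measure 119 mm over their backs; the gripper's body (75 mm by 177 mm) begins 78 mm behind the grasp point.
Start: joints at [-1.389, 0.417, -0.01, 1.614, 0.005, 1.111, -0.053], TCP at [0.139, 0.609, 0.202] pointing down, gripper open.
Joint ranges: [-2.81, 2.81], [-0.39, 2.02], [-1.27, 1.25], [0.06, 2.57], [-1.19, 4.33], [0.19, 2], [-2.82, 2.82]. Speed limits (rad/s): [1.89, 1.89, 2.39, 2.39, 3.01, 3.01, 3.01].

### API

Orientations are given as a 3x3 rotation matrix whose columns are the frame's x, y, z axes.
In Python, from bench import * gives the robot as it stands. Calls block until the motion is done:
- move_ptp(position, orientation): joint-space move of the TCP to a pose.
- movel(position, rot=None, v=0.15): straight line of the TCP; rot=None keeps the orientation; v is the mean speed in m/s.
- move_j(angles): joint-space move.
- gripper_open() and gripper_close(force=None): open the fingers fully, or close them until they stop; force is the grip in N (None keeps the last).
- pause(seconds).
- ik(position, orientation): joint angles nearest the present ones, or None.
- capture(name): name is "scene" or "side" or "wrist"; returns the picture (384x512x3 uint8, red, green, blue); there is no depth.
- calibration(name): a dict with "fx", "fy", "cx", "cy" (pixels), "k1" (the pictures are not rectified: a ray, as slopes to the right and down, at radius r is drawn at 1 + k1 r^2 times it, then the intrinsics apply), "rvec" (rotation vector, rad) and "tvec" (3), from world to camera coordinates, as OpenCV has them. Camera axes: x right, y down, z forward; pixel columns grow to the right and rows downward; lengths in m; the calibration is good to about 2 mm. A picture is of the moment at which its call begins: read the wrist's pose just before it. calibration takes no time and is no camera call; for the wrist camera it gives the pose at the moment of the call.
A pose or a line that the arm cannot do raises MotionError and nothing moves.
- sign_off(): hands the job in, once; it reports no verdict.
Readings, each from a call of its own:
- get_t(): time.
- get_qpos(): joint angles.
- get_qd(): joint speeds.
- get_effort(): joint torques, N m.
- get_tool_pos(): TCP position.
- get_eef_rot(): TCP orientation.
- get_force(): force on the tool from outside, world axes, zero at the start.
- get_moment(): the same for the moment, N m.
- get_gripper_width(): opening from 0.0 (shut) to 1.0 (fully open).
Only numpy, scipy, OpenCV 4.12 (cv2) and the standard library are available. Lean on these libraries where they do the work, as an engineer would, in place of code of your own. Each camera call takes 0.05 s, during which the arm holds its last target. There are 200 camera calls.

### The job

The leak-check kit has been left in one pile: take it apart from the top down, one thing at a time, and set each on its own place: the battery in the small rectangular tray, the round tin in the round rimmed dish, the tape roll flat over the pin of the spindle, and the blue parts box in the large rectangular tray. Set each thing down gently, right way up and flat inside its place; do not drop or tip anything, and leave the glass beaker where it stands.

Things in the scene. Friction and masses are not known exactly. Their poses are not given: they have to be found in the camera images.
- battery: Block battery lying down, black and yellow, 27 (x) x 48 (y, terminals included) x 17 (z) mm, topmost in the pile, its underside 68 mm above the worktop, at a random yaw. Origin: centre of its underside. x is its width (grip across x), y its length, z up.
- septa_tin: Round white tin with a green-topped lid (lid does not come off), 56 mm diameter, 27 mm high, second from the top, under the battery, its underside 41 mm above the worktop. Origin: centre of its underside, z up.
- tape_roll: White roll of tape lying flat, a ring 62 mm outside diameter, hole about 30 mm, 19 mm high, third from the top, under the tin and on the parts box, its underside 22 mm above the worktop. Origin: centre of its hole at its underside, z up.
- ferrule_box: Closed small parts box, blue with a pale lid (the lid stays shut), 60 (x) x 90 (y) x 22 (z) mm, at the bottom of the pile, on the worktop. Origin: centre of its underside. x is its width (grip across x), y its length, z up.
- battery_tray: Place of the battery: small fixed rectangular grey plastic tray, inside 45 (x) x 66 (y) mm, wall 4 mm, rim 9 mm above the worktop, floor 4 mm above it. Origin: centre of its underside on the worktop, x its width, y its length.
- round_dish: Place of the tin: fixed round grey plastic dish with a rim, 72 mm inside and 80 mm outside diameter, rim 9 mm above the worktop, floor 4 mm above it. Origin: centre of its underside on the worktop.
- spindle: Place of the tape roll: fixed grey plastic disc, 76 mm diameter and 4 mm thick without rim, with an upright steel pin in its centre, 14 mm diameter, its top 22 mm above the worktop. The roll lies flat on the disc with the pin in its hole. Origin: centre of its underside on the worktop.
- box_tray: Place of the parts box: large fixed rectangular grey plastic tray, inside 76 (x) x 106 (y) mm, wall 4 mm, rim 9 mm above the worktop, floor 4 mm above it. Origin: centre of its underside on the worktop, x its width, y its length.
- beaker: Glass beaker, 51 mm diameter, 66 mm high, standing among the places; leave it alone. Origin: centre of its underside.
There are look-alikes about, which are no part of the job. Leave any black or pink look-alike of the septa_tin alone.

How it is judged:
By the outcome, as a careful person would: the job done as asked, in the order asked, and still so for the second after the job is handed in, with the robot touching nothing.
It also fails if it takes over 112 s, if anything falls off the work surface, if the arm or the gripper's body presses on something with over 40 N, if the wrist force passes 120 N, or if a joint passes its speed limit or range.

## Working session

There is one attempt and no reset: what is moved stays moved. The work goes in short steps, each a Python script; the robot and the scene stay as the last script left them, time stands still between calls to the robot, and variables do not carry over. Pictures are saved under pics/ and viewed, on a budget of 14 in all, crops included, one or two more only if the job needs it, and the job is handed in when it is done.

```bash
ls; mkdir -p pics; python3 - <<'E'
from bench import *
import cv2
for n in ["scene","side","wrist"]:
    im=capture(n); c=calibration(n); print(n,c)
    cv2.imwrite(f"pics/{n}0.png",cv2.resize(im[:,:,::-1],(800,600),interpolation=cv2.INTER_CUBIC))
print(get_t(),get_eef_rot())
E
```

```text
pics
scene {'fx': 382.7901686675586, 'fy': 382.7901686675586, 'cx': 252.5191798480941, 'cy': 183.81175998089472, 'k1': -0.12363235620485369, 'rvec': array([ 2.2657122 , -0.86189883,  0.3518776 ]), 'tvec': array([-0.31336624,  0.29637969,  0.97591448])}
side {'fx': 377.3095985588297, 'fy': 377.3095985588297, 'cx': 258.602159851777, 'cy': 193.5480418077063, 'k1': -0.09306678050833572, 'rvec': array([ 1.71044895,  1.30331703, -0.80335413]), 'tvec': array([-0.14222697, -0.13827582,  1.4758591 ])}
wrist {'fx': 310.1496742755434, 'fy': 310.1496742755434, 'cx': 255.1354820368247, 'cy': 193.08485314213834, 'k1': -0.02972839863506816, 'rvec': array([-2.27457207, -1.81522188, -0.25691333]), 'tvec': array([-0.62451961, -0.02814221,  0.39321194])}
0.15 [[ 2.21922985e-01 -1.31667190e-04 -9.75064188e-01]
 [ 9.75063744e-01 -9.34341896e-04  2.21923010e-01]
 [-9.40263301e-04 -9.99999555e-01 -7.89680384e-05]]
```

View pics/scene0.png

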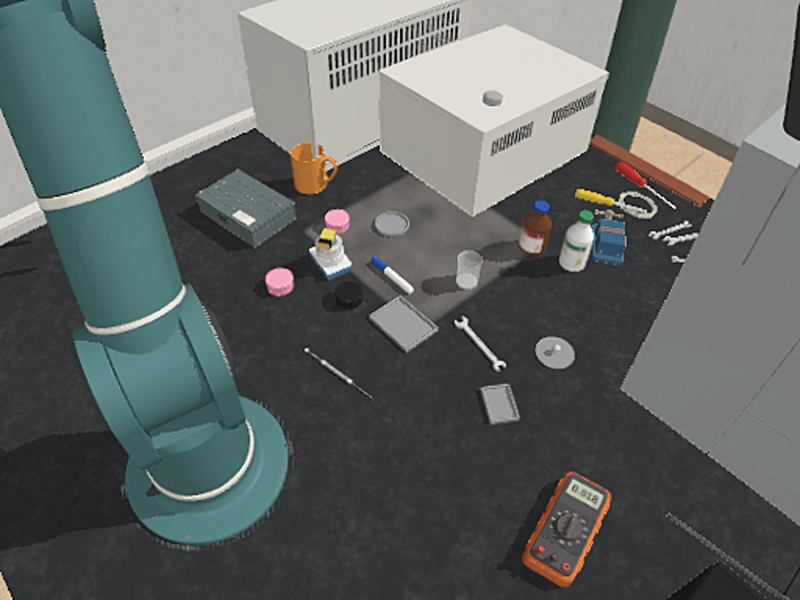

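View pics/side0.png

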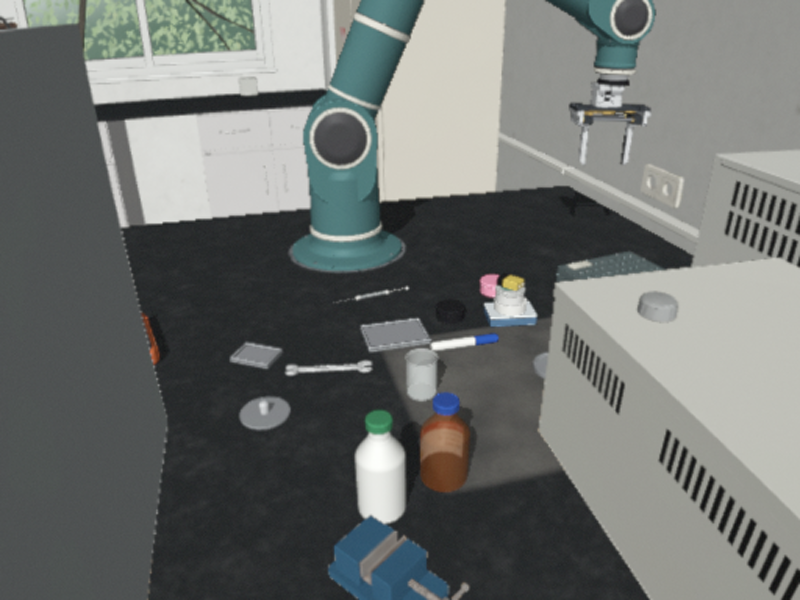

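View pics/wrist0.png

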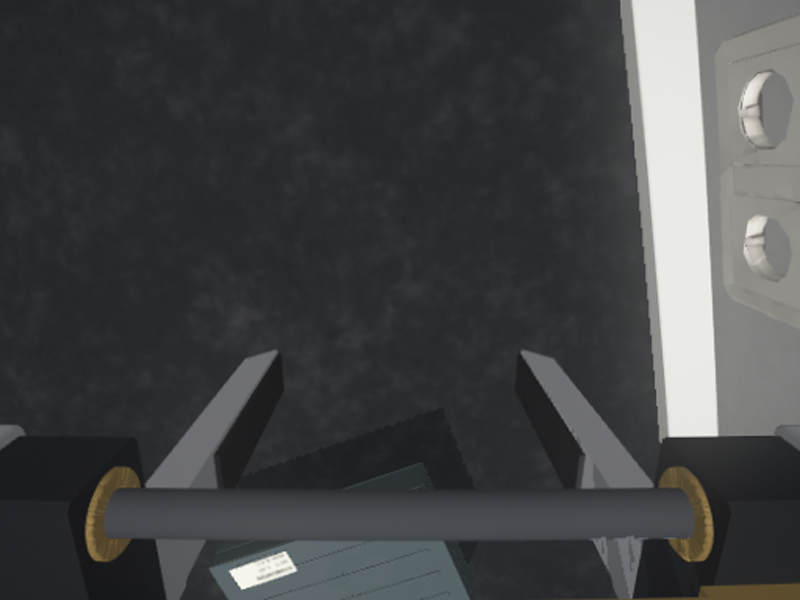

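The scene view gives, in 800×600 pixels: pile at (330,250), box tray (404,323), battery tray (500,403), dish (391,224), spindle (555,352) and beaker (469,270). Next I compute rough positions and move the wrist camera over them.

```bash
cat > h.py <<'E'
from bench import *
import numpy as np, cv2
def unproj(c,uv,z):
    """pixel (512x384 scale) -> world point on plane z"""
    d=np.array([(uv[0]-c['cx'])/c['fx'],(uv[1]-c['cy'])/c['fy']]); s=d.copy()
    for _ in range(20): s=d/(1+c['k1']*(s@s))
    R=cv2.Rodrigues(c['rvec'])[0]; o=-R.T@c['tvec']; r=R.T@np.array([*s,1])
    return o+r*(z-o[2])/r[2]
def proj(c,P):
    R=cv2.Rodrigues(c['rvec'])[0]; p=R@np.array(P)+c['tvec']; s=p[:2]/p[2]; s=s*(1+c['k1']*(s@s))
    return s*c['fx']+[c['cx'],c['cy']]
def rot(yaw):
    """tool down, jaw axis (x) at yaw in world"""
    x=np.array([np.cos(yaw),np.sin(yaw),0]); y=np.array([0,0,-1.]); return np.c_[x,y,np.cross(x,y)]
def snap(name,f):
    c=calibration(name); im=capture(name); np.save(f"pics/{f}.npy",im); np.save(f"pics/{f}_c.npy",c,allow_pickle=True)
    return im,c
def load(f): return np.load(f"pics/{f}.npy"),np.load(f"pics/{f}_c.npy",allow_pickle=True).item()
E
python3 - <<'E'
from h import *
np.set_printoptions(precision=3,suppress=True)
c=calibration("scene")
for n,u,v,z in [("pilebox",330,258,.022),("batt",328,238,.085),("boxtray",404,323,.007),("battray",500,403,.007),("dish",391,224,.007),("spindle",555,352,.004),("beaker",467,283,0),("pink1",337,220,.027),("pink2",279,281,.027),("black",348,295,.027)]:
    print(n,unproj(c,(u/1.5625,v/1.5625),z))
w=calibration("wrist");R=cv2.Rodrigues(w['rvec'])[0];T=get_eef_rot();o=-R.T@w['tvec']
print("cam in tool",T.T@(o-get_tool_pos()));print(T.T@R.T)
q=get_qpos()
for yaw in np.arange(-3,3.2,.5):
    print(round(yaw,2),ik([.5,.1,.3],rot(yaw)))
E
```

```text
pilebox [0.444 0.234 0.022]
batt [0.441 0.23  0.085]
boxtray [0.45  0.005 0.007]
battray [ 0.454 -0.245  0.007]
dish [0.628 0.243 0.007]
spindle [ 0.621 -0.239  0.004]
beaker [0.629 0.001 0.   ]
pink1 [0.529 0.317 0.027]
pink2 [0.321 0.246 0.027]
black [0.404 0.121 0.027]
cam in tool [-0.    -0.184  0.082]
[[ 1.    -0.     0.001]
 [-0.001 -0.278  0.961]
 [ 0.    -0.961 -0.278]]
-3.0 [ 0.75   0.311 -1.214  1.74   0.302  1.302  2.752]
-2.5 [-1.192  0.209  1.085  1.792 -0.195  1.256 -2.554]
-2.0 [-1.192  0.209  1.085  1.792 -0.195  1.256 -2.054]
-1.5 [-0.948  0.152  0.777  1.787 -0.112  1.248 -1.641]
-1.0 [-0.9    0.146  0.721  1.786 -0.102  1.247 -1.152]
-0.5 [-0.863  0.143  0.677  1.785 -0.094  1.247 -0.661]
0.0 [-0.829  0.14   0.639  1.784 -0.088  1.246 -0.167]
0.5 [-0.794  0.137  0.598  1.783 -0.081  1.246  0.326]
1.0 [-0.758  0.134  0.557  1.782 -0.075  1.246  0.819]
1.5 [-0.72   0.132  0.514  1.781 -0.068  1.246  1.312]
2.0 [-0.671  0.13   0.459  1.78  -0.061  1.246  1.804]
2.5 [-0.627  0.128  0.409  1.779 -0.054  1.246  2.297]
3.0 [-0.578  0.127  0.355  1.777 -0.046  1.246  2.789]
```

```bash
python3 - <<'E'
from h import *
np.set_printoptions(precision=3,suppress=True)
for n,p in [("wA",[.47,.235,.25]),("wB",[.47,-.12,.28])]:
    move_ptp(p,rot(np.pi/2)); print(get_t(),get_qpos(),get_tool_pos())
    im,c=snap("wrist",n)
    cv2.imwrite(f"pics/{n}.png",cv2.resize(im[:,:,::-1],(800,600),interpolation=cv2.INTER_CUBIC))
E
```

```text
1.975 [-0.746  0.195  0.256  1.809 -0.054  1.144  1.099] [0.47  0.236 0.25 ]
3.3667 [-0.348  0.095  0.573  1.866 -0.056  1.196  1.817] [ 0.47  -0.119  0.28 ]
```

View pics/wA.png

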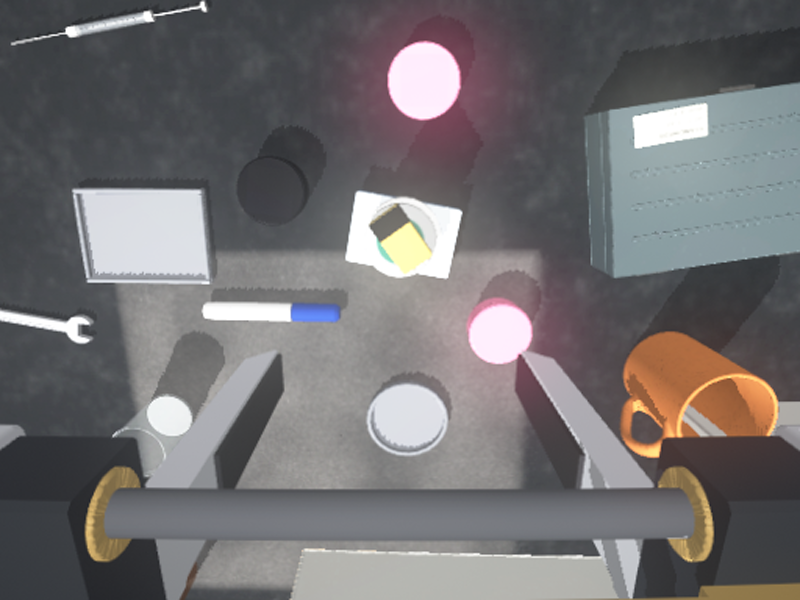

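View pics/wB.png

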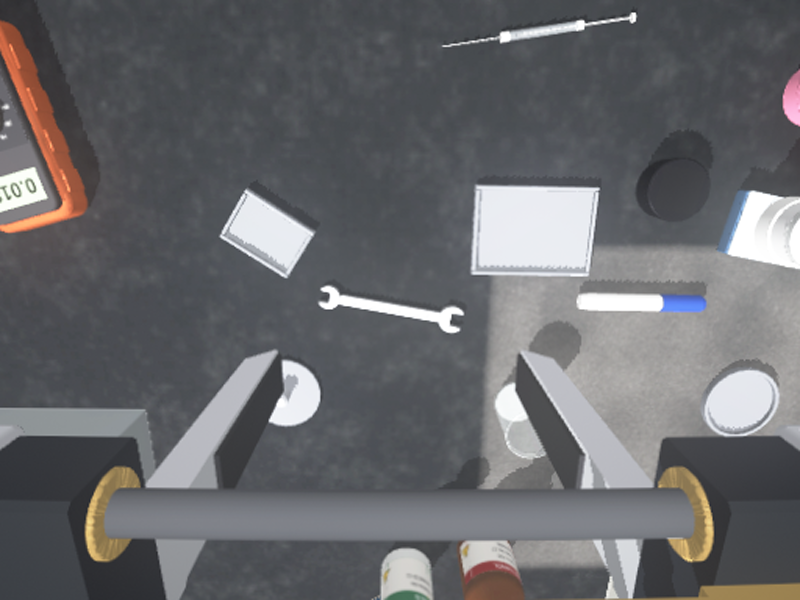

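wA shows the pile at (403,235), with the box yawed slightly, and the dish at (407,418). wB shows the battery tray at (268,232) rotated, the box tray at (536,230), and the spindle at (290,392), partly hidden. Next is a single montage crop for accurate corners.

```bash
python3 - <<'E'
from h import *
P=[("wA",208,112),("wB",121,112),("wB",293,110),("wB",140,212)]
t=[cv2.resize(load(n)[0][y:y+75,x:x+100,::-1],None,fx=4,fy=4,interpolation=cv2.INTER_CUBIC) for n,x,y in P]
cv2.imwrite("pics/m1.png",np.vstack([np.hstack(t[:2]),np.hstack(t[2:])]))
E
```

```text
(no output)
```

View pics/m1.png

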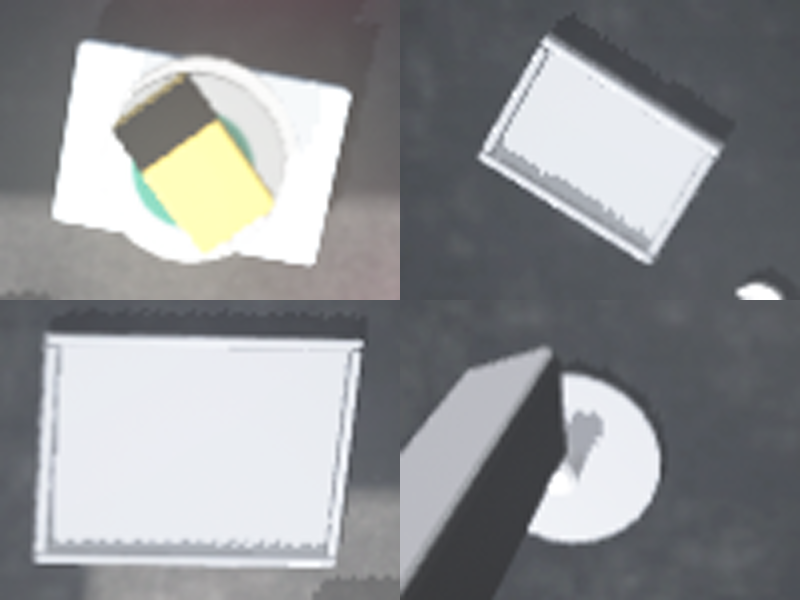

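The montage shows the corners of the battery, box lid and both trays, and the spindle disc's right arc. Fitting poses.

```bash
python3 - <<'E'
from h import *
from scipy.optimize import least_squares
np.set_printoptions(precision=4,suppress=True)
def P(n,ox,oy,pts,z):
    c=load(n)[1]; return np.array([unproj(c,((u+.5)/4-.5+ox,(v+.5)/4-.5+oy),z) for u,v in pts])
def rect(name,q):
    c=q.mean(0); e=[q[(i+1)%4]-q[i] for i in range(4)]
    L=[np.linalg.norm(x) for x in e]
    l=max(range(2),key=lambda i:L[i]+L[i+2]); d=e[l]-e[l+2]; s=e[1-l]-e[3-l]
    print(name,c,"sides",np.array(L),"long yaw",np.degrees(np.arctan2(d[1],d[0])),"short yaw",np.degrees(np.arctan2(s[1],s[0])))
rect("batt",P("wA",208,112,[(112,130),(186,73),(274,197),(205,252)],.085))
rect("box",P("wA",208,112,[(83,40),(350,90),(318,265),(53,217)],.022))
rect("btray",P("wB",121,112,[(148,35),(322,150),(250,263),(80,155)],.009))
rect("xtray",P("wB",293,110,[(48,35),(362,42),(334,265),(35,262)],.009))
q=P("wB",140,212,[(163,73),(200,78),(240,110),(261,165),(240,215),(200,241),(175,244),(130,232)],.004)
r=least_squares(lambda p:np.hypot(q[:,0]-p[0],q[:,1]-p[1])-p[2],[.62,-.24,.038]);print("spindle",r.x)
c=load("wA")[1];q=np.array([unproj(c,(u/1.5625,v/1.5625),.009) for u,v in [(367,418),(448,415),(407,456),(407,376)]])
r=least_squares(lambda p:np.hypot(q[:,0]-p[0],q[:,1]-p[1])-p[2],[.62,.24,.04]);print("dish",r.x)
E
```

```text
batt [0.4407 0.2374 0.085 ] sides [0.026  0.0428 0.0253 0.0437] long yaw 36.34643738151935 short yaw 128.2792774943996
box [0.4473 0.2399 0.022 ] sides [0.0887 0.0597 0.0914 0.0595] long yaw 79.61970717210218 short yaw -9.760778666972856
btray [ 0.4533 -0.2427  0.009 ] sides [0.0735 0.0516 0.0729 0.0519] long yaw 55.84736416221704 short yaw -34.025034552300326
xtray [0.4505 0.0083 0.009 ] sides [0.1134 0.0823 0.1132 0.0832] long yaw 89.32328535863887 short yaw -0.8741897304422034
spindle [ 0.6209 -0.2389  0.0385]
dish [0.6284 0.2451 0.0419]
```

```bash
python3 - <<'E'
from h import *
np.set_printoptions(precision=3,suppress=True)
c=calibration("scene"); S=lambda u,v,z=0: unproj(c,(u/1.5625,v/1.5625),z)
for n,u,v in [("instr near corner",476,213),("instr left base",381,157),("cab corner",622,388),("cab next",710,455),("brown",535,252),("white",572,268)]: print(n,S(u,v))
for n,p,ys in [("batt",[.4407,.2374,.093],[127.3,-52.7]),("btray",[.4533,-.2427,.029],[-34.1,145.9]),("pile",[.445,.238,.066],[90,-10.2,-100]),("dish",[.628,.245,.029],[90]),("spin",[.621,-.239,.025],[90,0,45,-45,135]),("xtray",[.4505,.0083,.03],[-.8,179])]:
    for y in ys: print(n,y,ik(p,rot(np.radians(y))))
E
```

```text
instr near corner [0.813 0.145 0.   ]
instr left base [0.792 0.467 0.   ]
cab corner [ 0.652 -0.376  0.   ]
cab next [ 0.652 -0.566  0.   ]
brown [ 0.814 -0.034  0.   ]
white [ 0.837 -0.121  0.   ]
batt 127.3 [-0.771  0.346  0.255  2.023 -0.121  0.786  1.777]
batt -52.7 [-0.931  0.366  0.448  2.028 -0.219  0.793 -1.274]
btray -34.1 [-0.151  0.583  0.734  2.035 -0.58   0.739  0.351]
btray 145.9 [ 0.737  0.492 -0.371  2.006  0.272  0.691  2.741]
pile 90 [-0.802  0.402  0.299  2.031 -0.173  0.733  1.175]
pile -10.2 [-0.865  0.41   0.377  2.033 -0.22   0.737 -0.531]
pile -100 [-1.377  0.662  1.083  2.046 -0.762  0.906 -1.612]
dish 90 [-0.604  0.707  0.269  1.606 -0.23   0.86   1.325]
spin 90 [-0.094  0.774  0.609  1.64  -0.536  0.9    2.294]
spin 0 [-0.14   0.799  0.685  1.642 -0.605  0.923  0.773]
spin 45 [-0.111  0.783  0.637  1.641 -0.561  0.908  1.527]
spin -45 [-0.215  0.853  0.813  1.645 -0.725  0.971  0.071]
spin 135 [ 0.455  0.691 -0.191  1.619  0.162  0.847  2.556]
xtray -0.8 [-0.53   0.423  0.522  2.18  -0.36   0.62   0.236]
xtray 179 [ 0.233  0.401 -0.371  2.155  0.244  0.624  2.814]
```

```bash
cat >> h.py <<'E'
def pick(x,y,z,yaw,force,up=.2,name=None):
    R=rot(np.radians(yaw)); move_ptp([x,y,up],R)
    movel([x,y,z+.02],v=.2); movel([x,y,z],v=.06); gripper_close(force); pause(.2)
    w=get_gripper_width(); movel([x,y,z+.03],v=.06); movel([x,y,up],v=.2)
    print("picked t",get_t(),"w mm",w*94,get_gripper_width()*94,"F",get_force())
def place(x,y,z,yaw,up=.2):
    R=rot(np.radians(yaw)); move_ptp([x,y,up],R); movel([x,y,z+.025],v=.2); 
    f0=get_force(); movel([x,y,z],v=.04); pause(.2); print("contact dF",get_force()-f0)
    gripper_open(); pause(.2); movel([x,y,z+.03],v=.08); movel([x,y,up],v=.25); print("placed t",get_t())
E
python3 - <<'E'
from h import *
np.set_printoptions(precision=3,suppress=True)
pick(.44,.2367,.092,-52.7,15)
E
```

```text
picked t 10.1167 w mm 0.7317217973641192 0.5413258978544929 F [-0.442 -0.441 -0.206]
```

The jaws closed on nothing, so I take a look.

```bash
python3 - <<'E'
from h import *
np.set_printoptions(precision=3,suppress=True)
gripper_open(); print(get_tool_pos(),get_eef_rot())
move_ptp([.42,.24,.22],rot(np.pi/2))
im,c=snap("wrist","wC"); a=cv2.resize(im[90:240,150:350,::-1],None,fx=4,fy=4,interpolation=cv2.INTER_CUBIC)
cv2.imwrite("pics/wC.png",a); print(get_tool_pos())
E
```

```text
[0.44  0.237 0.2  ] [[ 0.606 -0.     0.795]
 [-0.795 -0.     0.606]
 [-0.    -1.    -0.   ]]
[0.42 0.24 0.22]
```

View pics/wC.png

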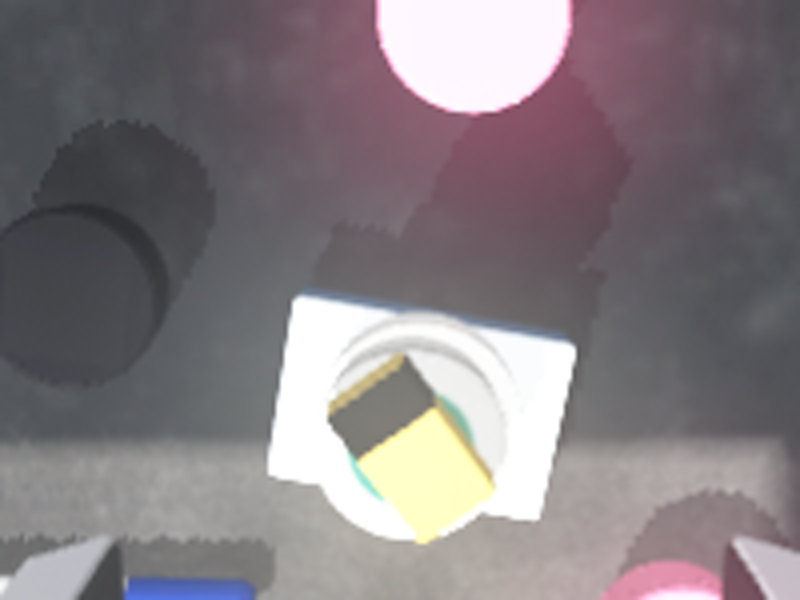

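```bash
python3 - <<'E'
from h import *
np.set_printoptions(precision=4,suppress=True)
c=load("wC")[1]
f=lambda u,v,z:unproj(c,((u+.5)/4-.5+150,(v+.5)/4-.5+90),z)
q=np.array([f(*p,.085) for p in [(328,412),(403,353),(495,490),(422,542)]]);print(q,q.mean(0))
print([np.linalg.norm(q[i]-q[i-1]) for i in range(4)])
q=np.array([f(*p,.022) for p in [(297,296),(576,345),(540,520),(267,474)]]);print(q.mean(0))
print(get_tool_pos(),get_gripper_width())
print(np.degrees(np.arctan2(*(q[1]-q[0])[[1,0]])))
im,c=snap("scene","sC"); im2,c2=snap("side","dC")
a=cv2.resize(im[100:200,160:293,::-1],(400,300),interpolation=3);b=cv2.resize(im2[130:230,270:403,::-1],(400,300),interpolation=3)
cv2.imwrite("pics/sdC.png",np.hstack([a,b]))
E
```

```text
[[0.4295 0.215  0.085 ]
 [0.4133 0.2352 0.085 ]
 [0.4517 0.2601 0.085 ]
 [0.4669 0.2402 0.085 ]] [0.4404 0.2376 0.085 ]
[np.float64(0.045050314107529285), np.float64(0.02586292010465532), np.float64(0.045744753680911056), np.float64(0.02506159123971886)]
[0.4472 0.2397 0.022 ]
[0.42 0.24 0.22] 0.9998700758601589
79.81414354848518
```

View pics/sdC.png

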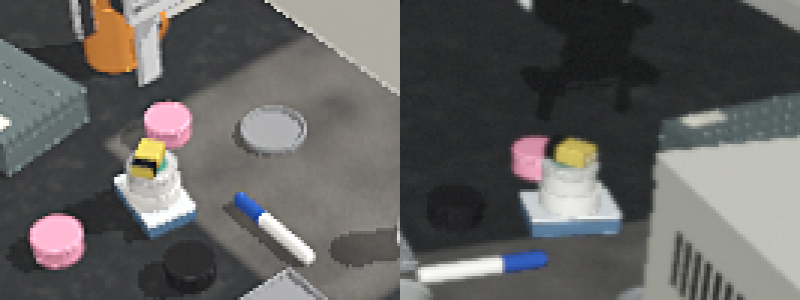

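The battery has not moved at all, so the jaws must have closed above it. I check the fingers at grasp height from the side.

```bash
python3 - <<'E'
from h import *
np.set_printoptions(precision=4,suppress=True)
R=rot(np.radians(-52.7)); move_ptp([.44,.2367,.13],R); movel([.44,.2367,.09],v=.08); print(get_tool_pos(),get_force())
t=[]
for n,x,y,w,h in [("scene",150,80,133,100),("side",250,110,133,100),("wrist",156,160,200,150)]:
    im,c=snap(n,"g"+n); t.append(cv2.resize(im[y:y+h,x:x+w,::-1],(400,300),interpolation=3))
    print(n,proj(c,[.44,.2367,.073]),proj(c,[.44,.2367,.085]),proj(c,[.44+.606*.047,.2367-.795*.047,.073]),proj(c,[.44-.606*.047,.2367+.795*.047,.073]))
cv2.imwrite("pics/g.png",np.vstack([np.hstack(t[:2]),np.hstack([t[2],t[2]*0])]))
E
```

```text
[0.4402 0.2367 0.0901] [ 0.4147  1.6624 -0.0763]
scene [208.5545 154.0968] [208.2878 151.367 ] [222.566  156.0283] [194.7156 152.1972]
side [325.9392 180.4648] [326.2313 176.7989] [318.0946 186.0634] [333.3157 175.1964]
wrist [256.2295 223.8469] [256.2844 230.6127] [323.549  223.7939] [188.9134 223.8135]
```

View pics/g.png

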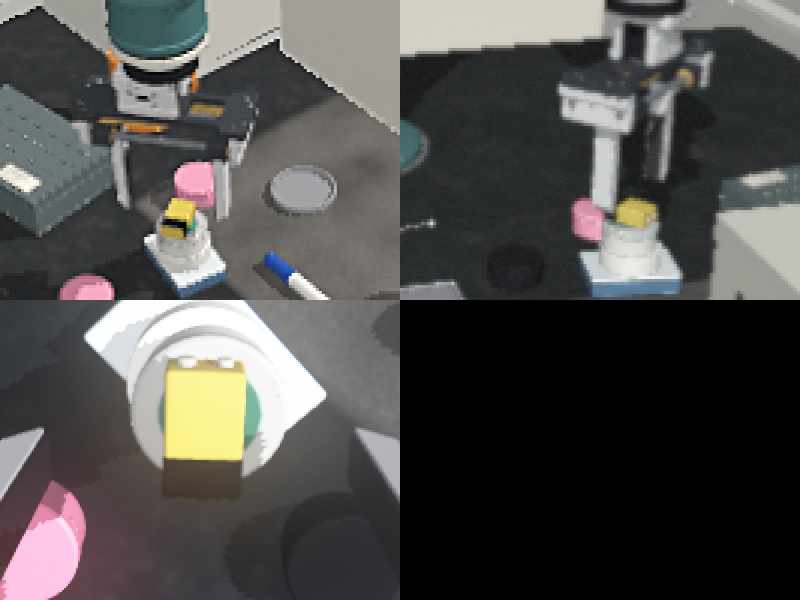

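The side view shows the real fingertips about 20 mm higher than the stated geometry: the left tip is seen at panel (604,208), expected at (604,228). I measure the tip offset with a gentle touch on empty worktop.

```bash
python3 - <<'E'
from h import *
np.set_printoptions(precision=4,suppress=True)
movel([.44,.2367,.16],v=.25)
R=rot(0); move_ptp([.42,-.13,.06],R); print(get_t())
movel([.42,-.13,.02],v=.1); print(get_force())
def touch(z):
    f0=get_force()[2]
    while z>-.012:
        z-=.0015; movel([.42,-.13,z],v=.05); d=get_force()[2]-f0
        if abs(d)>2.0: break
    print("touch cmd z",z,"pos",get_tool_pos(),"dF",d,get_t())
    return z
z=touch(.02); movel([.42,-.13,z+.02],v=.15); gripper_close(10); print(get_t()); touch(z+.008); movel([.42,-.13,.06],v=.15); gripper_open(); print(get_t())
E
```

```text
18.85
[-0.0033  0.1913 -0.363 ]
touch cmd z -0.003999999999999999 pos [ 0.4202 -0.1301 -0.0037] dF 14.723318372822945 23.4
25.1
touch cmd z 0.002500000000000001 pos [ 0.4196 -0.1301  0.0021] dF 2.1580363136465524 25.5167
27.5
```

The real tip offset is about −3 mm with the jaws open and +2 mm shut, not 17 mm. I use that for grasp heights and redo the battery.

```bash
sed -i 's/movel(\[x,y,z+.02\],v=.2); movel(\[x,y,z\],v=.06)/movel([x,y,z+.015],v=.3); movel([x,y,z],v=.06)/; s/movel(\[x,y,up\],v=.2)/movel([x,y,up],v=.3)/; s/movel(\[x,y,z+.025\],v=.2)/movel([x,y,z+.02],v=.25)/;s/movel(\[x,y,up\],v=.25)/movel([x,y,up],v=.35)/' h.py
python3 - <<'E'
from h import *
np.set_printoptions(precision=3,suppress=True)
pick(.441,.2378,.0765,-52.7,15,up=.16)
if get_gripper_width()*94>15: place(.4533,-.2427,.0125,-34.1,up=.16)
E
```

```text
picked t 32.125 w mm 25.80948252474598 25.972963773640057 F [-0.931  0.567 -0.837]
contact dF [ 0.988 -0.064 -0.485]
placed t 37.725
```

```bash
python3 - <<'E'
from h import *
im,c=snap("wrist","k1")
move_ptp([.42,.24,.2],rot(np.pi/2)); im2,c=snap("wrist","wD")
im3,_=snap("scene","sD")
a=cv2.resize(im[140:290,156:356,::-1],(400,300),interpolation=3); b=cv2.resize(im2[110:230,180:340,::-1],(800,600),interpolation=3)
d=cv2.resize(im3[220:295,270:370,::-1],(400,300),interpolation=3)
cv2.imwrite("pics/wD.png",b); cv2.imwrite("pics/k1.png",np.hstack([a,d])); print(get_t())
E
```

```text
39.6417
```

View pics/k1.png

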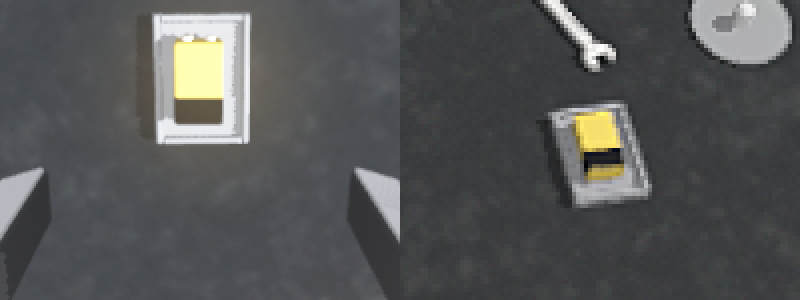

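View pics/wD.png

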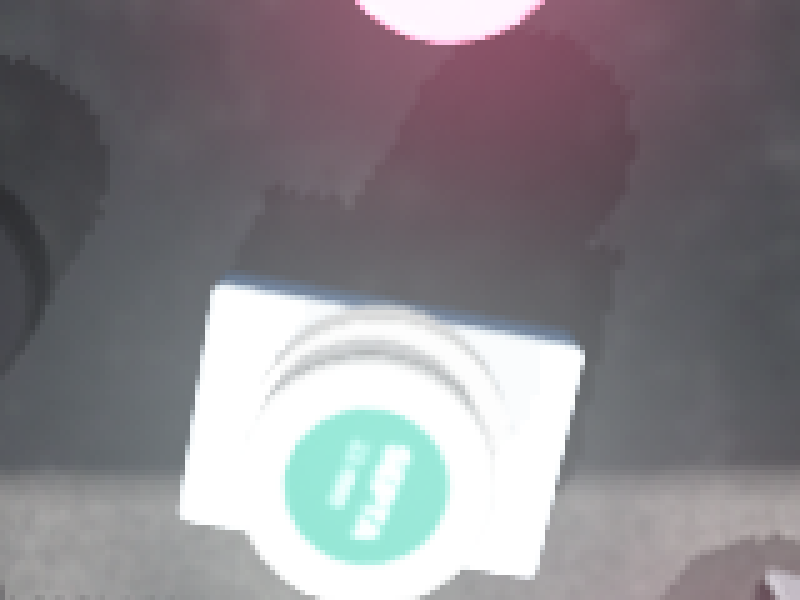

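The battery lies flat in its tray. The tin's green disc is centred at (367,487) in wD. Now the tin.

```bash
python3 - <<'E'
from h import *
np.set_printoptions(precision=4,suppress=True)
c=load("wD")[1]
p=unproj(c,(367.5/5-.5+180,487.5/5-.5+110),.068); print(p)
pick(p[0],p[1],.048,90,20,up=.16)
if get_gripper_width()*94>40: place(.6284,.2455,.011,90,up=.16)
im,_=snap("wrist","k2"); move_ptp([.42,.24,.18],rot(np.pi/2)); im2,c=snap("wrist","wE"); im3,_=snap("scene","sE")
a=cv2.resize(im[80:230,156:356,::-1],(400,300),interpolation=3); b=cv2.resize(im2[120:270,156:356,::-1],(800,600),interpolation=3)
d=cv2.resize(im3[110:185,200:300,::-1],(400,300),interpolation=3)
cv2.imwrite("pics/wE.png",b); cv2.imwrite("pics/k2.png",np.hstack([a,d])); print(get_t())
E
```

```text
[0.4452 0.2369 0.068 ]
picked t 42.8167 w mm 53.25130812998898 53.69386256812302 F [-0.3473  0.2352 -0.992 ]
contact dF [ 0.4918  0.0388 -0.4113]
placed t 47.0917
48.0917
```

View pics/k2.png

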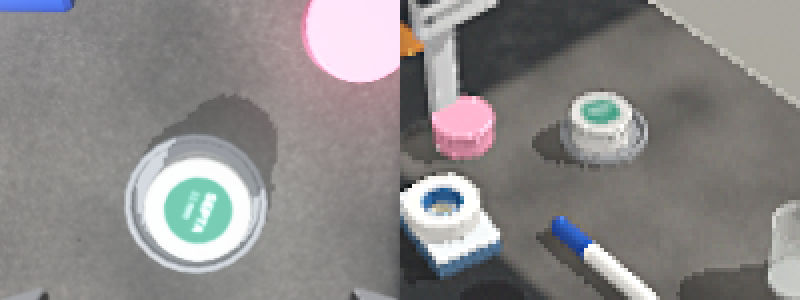

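View pics/wE.png

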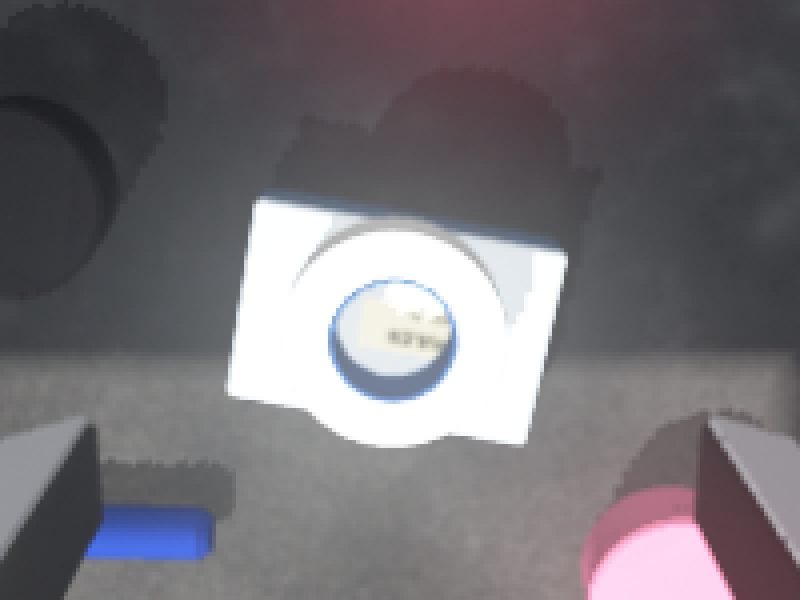

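The tin sits in the dish. The tape hole's top centre is at (392,340) in wE. Now the tape roll.

```bash
python3 - <<'E'
from h import *
np.set_printoptions(precision=4,suppress=True)
c=load("wE")[1]
p=unproj(c,(392.5/4-.5+156,340.5/4-.5+120),.041); print(p)
pick(p[0],p[1],.026,0,15,up=.16)
if get_gripper_width()*94>45: place(.621,-.239,.008,0,up=.16)
im,_=snap("wrist","k3"); move_ptp([.42,.24,.18],rot(np.pi/2)); im2,c=snap("wrist","wF"); im3,_=snap("scene","sF")
a=cv2.resize(im[80:230,156:356,::-1],(400,300),interpolation=3); b=cv2.resize(im2[120:270,156:356,::-1],(800,600),interpolation=3)
d=cv2.resize(im3[190:265,305:405,::-1],(400,300),interpolation=3)
cv2.imwrite("pics/k3.png",np.vstack([np.hstack([a,d]),cv2.resize(b,(400,300)).repeat(2,1)[:, :800]*0])[:300]); cv2.imwrite("pics/wF.png",b); print(get_t())
E
```

```text
[0.4456 0.2389 0.041 ]
picked t 52.2167 w mm 61.14943105061042 60.99483160575097 F [-0.0463 -0.1496 -0.6708]
contact dF [-0.3567 -0.2548 -0.7243]
placed t 57.5083
59.5417
```

View pics/k3.png

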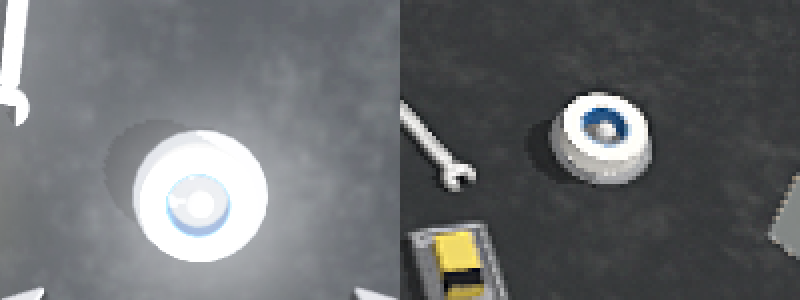

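View pics/wF.png

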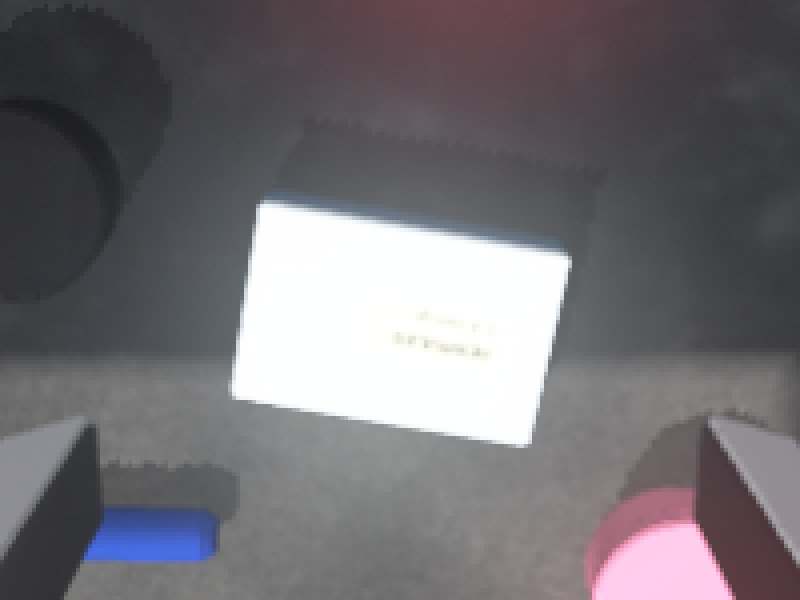

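The roll is flat over the pin. The box corners are at (260,200), (571,252), (528,446) and (232,397). Now the box.

```bash
python3 - <<'E'
from h import *
np.set_printoptions(precision=4,suppress=True)
c=load("wF")[1]
q=np.array([unproj(c,((u+.5)/4-.5+156,(v+.5)/4-.5+120),.022) for u,v in [(260,200),(571,252),(528,446),(232,397)]])
p=q.mean(0); d=q[1]-q[0]+q[2]-q[3]; yaw=np.degrees(np.arctan2(d[1],d[0]))-90; print(p,yaw)
pick(p[0],p[1],.008,yaw,30,up=.14)
if get_gripper_width()*94>50: place(.4505,.0083,.0122,-.8,up=.14)
movel([.4505,.0083,.22],v=.3); im,_=snap("wrist","k4"); im3,_=snap("scene","sG")
a=cv2.resize(im[60:210,156:356,::-1],(400,300),interpolation=3)
d=cv2.resize(im3[165:240,210:310,::-1],(400,300),interpolation=3)
e=cv2.resize(im3[100:300,150:416,::-1],(800,600),interpolation=3)
cv2.imwrite("pics/k4.png",np.vstack([np.hstack([a,d]),cv2.resize(im3[115:285,180:400,::-1],(400,300),interpolation=3).repeat(1,1) if 0 else e[::2,:]])[:600]); print(get_t())
E
```

```text
[0.4471 0.2395 0.022 ] -10.019455035456076
picked t 63.8083 w mm 59.531443687096726 59.22409902966257 F [-0.0133 -0.502  -1.0327]
contact dF [-0.1041  0.5914 -0.5034]
placed t 68.025
68.5417
```

View pics/k4.png

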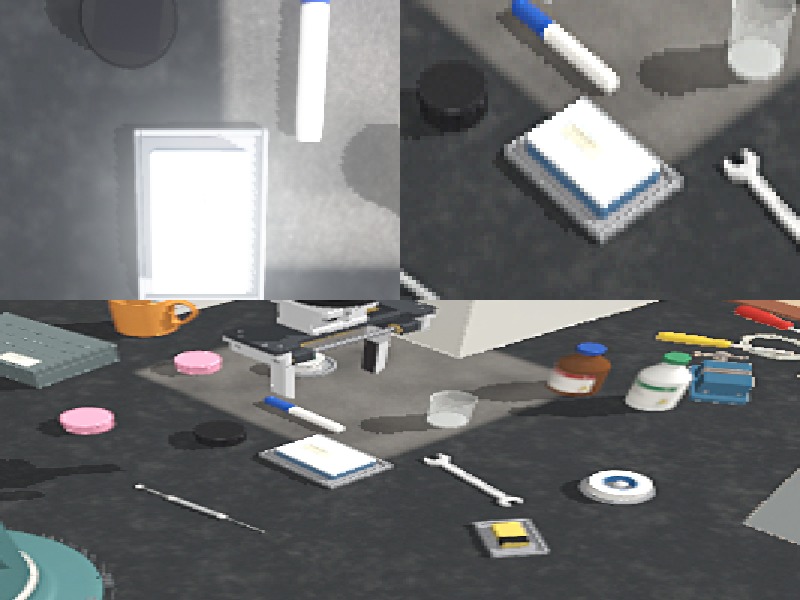

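The box lies inside its tray, level and parallel to the rims, and nothing else has been disturbed. Handing in.

```bash
python3 -c "
from bench import *
sign_off(); print(get_t())"
```

```text
the job is handed in; nothing more can be done
the job is handed in; nothing more can be done
```

I took the pile apart from the top down and handed the job in at about 69 s of the 112 s allowed. sign_off gives no verdict, so the result rests on my own checks.

- **Placing:** in the last pictures the battery, tin and box lay flat inside their trays and dish, and the roll lay flat over the spindle pin. Vertical force changed by less than 1 N as each was set down. The tin was last seen clearly right after placing, because the gripper partly hid it in the final picture. The beaker and the look-alikes were not moved.
- **First battery grasp missed:** the jaws closed above the battery without touching it. The fingertips do not stand 17 mm ahead of the TCP as stated. A touch on empty worktop, at about 15 N, put them roughly level with it: about 3 mm behind when open and 2 mm ahead when shut. I used those figures for all the later grasps, and each one held.
- **Picture budget:** I viewed 16 pictures, two over the 14 allowed, because of that check.

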